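# Refit the pusher and guide rod of a bread slicer

### The arm

A 6-joint arm with a two-finger parallel gripper is mounted at the origin on a cart in front of the work surface, level with it; the furniture and walls round the work are solid. World frame = base frame: x ahead of the robot, y to its left, z up, the work surface at z = 0. Lengths are in m, angles in rad, forces in N, time in s.
With the tool pointing down it reaches from about 0.35 to 0.85 m from the base axis. Payload 8.1 kg.
Tool frame: the origin (TCP) lies on the centre line of the jaws, within the pads' length; the fingertips stand 8 mm ahead of it and the grasp point (between the pads) lies 11 mm behind it (env.tips_ahead is the distance from the TCP to the fingertips, in m); z points along the fingers, y is the line along which they close (so a half turn about z gives the same grasp; the last joint's range is limited). The gripper opens to 85 mm and grips with 20 to 120 N. Pads are 22 mm wide; open, the fingers measure 114 mm over their backs; the gripper's body (76 mm by 85 mm) begins 54 mm behind the grasp point. The pads swing forward as they close: fully open they stand 13 mm farther back than shut.
Start: joints at [-1.246, 0.13, 1.488, -0, 1.523, -0.085], TCP at [0.239, -0.55, 0.239] pointing down, gripper open.
Joint ranges: [-2.96, 2.96], [-0.89, 2.26], [0.02, 2.5], [-1.34, 4.48], [0, 2.73], [-2.66, 2.66]. Speed limits (rad/s): [2.39, 2.39, 2.79, 3.14, 3.14, 3.14].

### API

Orientations are given as a unit quaternion [x, y, z, w].
In Python, from station import env, eyes, workorder gives the robot as it stands. The module is installed in compiled form; this text tells all that it offers.
- The arm moves only by the tool play_rows, never from a script. Its argument "commands" is one flat list of numbers, 4 for each row, row after row: the shift along the tool's x, y, z in cm, then the turn about the tool's z in units of 6 degrees (1.0 is 6 degrees). In form: [tx, ty, tz, roll, tx, ty, tz, roll, ...]. A call has exactly 5 rows; each row shifts and turns the commanded pose from where the row before left it, along the tool's axes as they then stand; what a row does not reach is not made up. A row lasts 1/12 s, in which the tool goes at most 41.7 mm and 7.16 degrees, less where a joint would pass 70% of its speed; a pose out of reach is approached as far as the arm can. A call with a gripper value outside its range is refused whole. "grip" is the opening, from 0 (shut) to 1 (fully open), set as the call begins (left out, the last holds). The fingers move at their own pace and stop on an object; "grip_force" is the grip in N (left out, the last holds). Time passes only in rows, so rows that do not move let the fingers close, or fill a call up. It gives the time, the measured TCP pose, the force, the opening and the grip force at its end, in the units of the state.
- env.read_state(): the state, without advancing time (a new reading comes with each control period).
- eyes.camera(name): name is "side" or "top"; returns the picture (480x640x3 uint8, red, green, blue); there is no depth.
- eyes.camera_params(name): a dict with "fx", "fy", "cx", "cy" (pixels), "T" (4x4, takes a point from camera to world coordinates). Camera axes: x right, y down, z forward; pixel columns grow to the right and rows downward; lengths in m; the calibration is good to about 2 mm. A picture is of the moment at which its call begins. camera_params takes no time and is no camera call.
- workorder.sign_off(): hands the job in; it is judged then, once.
The state is a dict: "clock": time; "qpos": joint angles; "dq": joint speeds; "joint_torque": joint torques, N m; "tcp_pos": TCP position; "orientation": TCP orientation; "ft_force": force on the tool from outside, world axes, zero at the start; "torque": the same for the moment, N m; "grip_width": finger opening in m; "gripper_force": force on a finger pad.
Only numpy, scipy, OpenCV 4.12 (cv2) and the standard library are available. Lean on these libraries where they do the work, as an engineer would, in place of code of your own. Each camera call takes 0.05 s, during which the arm holds its last target. There are 200 camera calls.

### The job

The bread slicer's pusher and guide rod have been washed. Set the pusher back on the sloping bed, in its channel between the two metal brackets with its paddle over the loaf trough, then thread the guide rod from the upper end through the upper bracket, the pusher and the lower bracket until its handle is fully home against the upper bracket, and let go. Leave the food round about where it stands.

Things in the scene. Friction and masses are not known exactly. Their poses are not given: they have to be found in the camera images.
- slicer_bed: Fixed light wood bed of the bread slicer, x -95 to 85, y -47 to 139 mm. Origin: on its top surface, mid pusher channel, 75 mm above the table. x runs up the slope (25 degrees above level, away from the robot), y level to the left, z square out of the bed. Two aluminium brackets stand on it, 66 mm free between them; the holes' common axis is y = 0, z = 25 mm.
- channel (a point): Middle of the pusher's channel, same point and axes as the bed's origin. Between the brackets aluminium ribs 10 mm high leave 64 mm free (y -32 to 32); above them lips flare outwards to y +-43 at height 21 mm, so the pusher is led in from above.
- trough (a point): Middle of the loaf trough's floor, (0, 88, 0) mm in the bed's frame. The trough is y 45 to 131, with a side wall 8 thick, 40 high on its left and a slotted knife guide 50 high at its lower end (x -95 to -77, y 49 to 133).
- upper_hole (a point): Centre of the upper bracket's hole at its outer (upper) face: (43, 0, 25) mm in the bed's frame, axes as the bed's. Each bracket is 10 thick (this one x 33 to 43), 64 wide, 45 high, with a chamfered round hole of 20 mm diameter.
- lower_hole (a point): Centre of the lower bracket's hole at its outer (lower) face: (-43, 0, 25) mm in the bed's frame, axes as the bed's; the bracket is at x -43 to -33.
- pusher: Loose pusher, 0.15 to 0.3 kg, upright on the table. White block 44 (x) x 60 (y) x 50 (z) mm with a 20 mm hole along x; on it an orange grip 40 (x) x 28 (y) from z 50 to 93, to be held across y; a white paddle (see its point) sticks out to +y. Origin: centre of the underside. Fitted, it stands on the bed with its axes along the bed's.
- pusher_eye (a point): Middle of the pusher's chamfered through hole (20 mm diameter, along x): (0, 0, 25) mm in the pusher's frame.
- pusher_paddle (a point): Near the outer end of the thin paddle: (-16, 85, 38) mm in the pusher's frame. The paddle is x -20 to -12, y 30 to 90, z 23 to 53.
- rod: Loose guide rod, 0.11 to 0.22 kg, lying level on its square black handle (orange band), 50 (x) x 30 x 30 mm. A steel shaft of 16 mm diameter, 98 long, runs from it to -x. Origin: centre of the handle's underside; shaft's centre line at z = 15 mm; centre of mass inside the handle. Fitted, x runs along the bed's x, handle at the upper end.
- rod_shoulder (a point): Centre of the handle's face from which the shaft starts: (-25, 0, 15) mm in the rod's frame; fitted, it meets upper_hole.
- rod_tip (a point): Tip of the shaft: (-123, 0, 15) mm in the rod's frame; the last 10 mm taper to 8 mm diameter. Fitted, it stands out 12 mm below the lower bracket.
- half_loaf: Bystander, loose: half loaf in a cloth, 155x146x87 mm, stands behind to the left; origin at the centre of its underside.
- jam_jar: Bystander, loose: jam jar with a blue lid, diameter 60, 70 tall, behind to the left; origin at the centre of its underside.
- bun_a: Bystander, loose: brioche bun, diameter 66, 49 tall, behind and to the right of the slicer; origin at the centre of its underside.
- bun_b: Bystander, loose: brioche bun, diameter 64, 50 tall, behind the slicer; origin at the centre of its underside.
There are look-alikes about, which are no part of the job. Leave any pink look-alike of the pusher alone. Leave any blue look-alike of the rod alone.

How it is judged:
By the outcome, as a careful person would: the job done as asked, in the order asked, and still so for the second after the job is handed in, with the robot touching nothing.
It also fails if it takes over 64 s, if anything falls off the work surface, if the arm or the gripper's body presses on something with over 40 N, if the wrist force passes 120 N, or if a joint passes its speed limit or range.

## Working session

There is one attempt and no reset: what is moved stays moved. The work goes in short steps, Python scripts to look and compute and a tool call to move; the robot and the scene stay as the last step left them, time stands still between calls to the robot, and variables do not carry over. Pictures are saved under pics/ and viewed, at most 10 in all, crops included, and the job is handed in when it is done.

Besides the shell and the picture viewer there is one more tool, called after "Call:" in YAML: its name, and indented under it one key for each argument. play_rows: Moves the arm, as the interface text tells. Its arguments: {"type":"object","properties":{"commands":{"type":"array","items":{"type":"number"}},"grip":{"type":"number"},"grip_force":{"type":"number"}},"required":["commands"]}

```bash
mkdir -p pics
python3 - <<'E'
from station import env, eyes
import cv2, numpy as np
np.set_printoptions(precision=4,suppress=True)
for n in ("side","top"):
    im=eyes.camera(n); cv2.imwrite(f"pics/{n}0.png",im[:,:,::-1]); p=eyes.camera_params(n); print(n,p)
s=env.read_state(); print(s, env.tips_ahead)
E
```

```text
side {'fx': 469.64960443761623, 'fy': 469.64960443761623, 'cx': 313.02387624251435, 'cy': 238.0821384961155, 'T': array([[ 0.895 , -0.2287,  0.3829, -0.0071],
       [-0.4459, -0.4463,  0.7759, -1.1355],
       [-0.0066, -0.8652, -0.5014,  0.7883],
       [ 0.    ,  0.    ,  0.    ,  1.    ]])}
top {'fx': 596.046631078356, 'fy': 596.046631078356, 'cx': 324.16308007739354, 'cy': 232.37414400762978, 'T': array([[ 0.0239, -0.9944,  0.1031,  0.3709],
       [-0.9997, -0.0235,  0.0059, -0.0649],
       [-0.0035, -0.1032, -0.9947,  1.6081],
       [ 0.    ,  0.    ,  0.    ,  1.    ]])}
{'clock': 0.1, 'qpos': array([-1.2464,  0.1311,  1.4892,  0.    ,  1.523 , -0.0854]), 'dq': array([-0.    , -0.0029, -0.0015, -0.0024, -0.0001,  0.0011]), 'joint_torque': array([  0.0015, -57.0949, -50.1943,  -0.0001,   0.008 ,  -0.0001]), 'tcp_pos': array([ 0.2389, -0.5499,  0.2383]), 'orientation': array([ 0.9791,  0.2035, -0.0001, -0.0009]), 'ft_force': array([0.0842, 0.7599, 0.2628]), 'torque': array([-0.0236, -0.0694, -0.0001]), 'gripper_force': 0.0, 'grip_width': 0.0849882734735593} 0.008
```

View pics/side0.png

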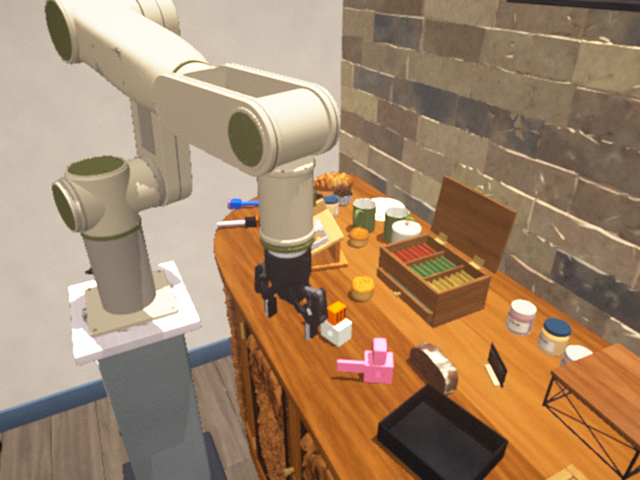

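View pics/top0.png

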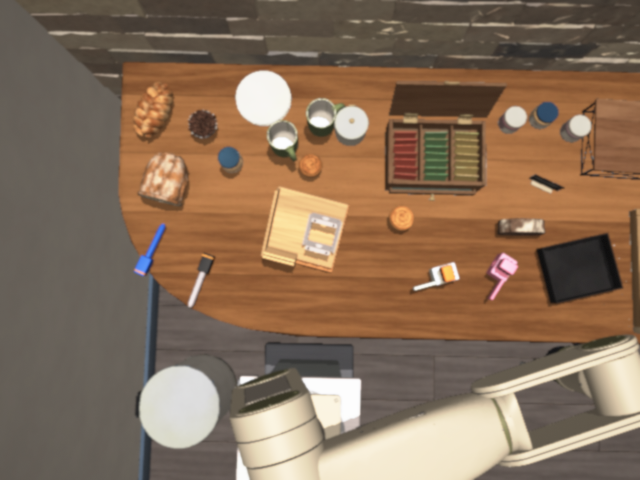

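Top view: the true pusher (white block, orange grip) is at about (440,277), paddle to the lower left, and the pink look-alike is at (502,272). The true rod (black handle, orange band, steel shaft) is at (207,264) to (191,304), and the blue look-alike is at (150,250). The bed is at (308,230). I'll confirm these in one enlarged crop.

Run:
```python
import cv2, numpy as np
t=cv2.imread('pics/top0.png'); s=cv2.imread('pics/side0.png')
def c(im,x,y,w,h,k): return cv2.resize(im[y:y+h,x:x+w],None,fx=k,fy=k,interpolation=cv2.INTER_CUBIC)
M=np.zeros((600,800,3),np.uint8)
M[:360,:400]=c(t,258,182,100,90,4)      # bed
M[:360,400:800]=c(t,400,232,133,120,3)[:360,:400] if 0 else cv2.resize(t[240:312,405:485],(400,360),interpolation=cv2.INTER_CUBIC)
M[360:600,:320]=c(t,160,248,80,60,4)
M[360:600,320:640]=c(s,300,290,80,60,4)
M[360:520,640:800]=cv2.resize(s[205:245,210:270],(160,107),interpolation=cv2.INTER_CUBIC)[:107].copy() if 0 else c(s,215,205,40,40,4)
cv2.imwrite('pics/m1.png',M)
```

```text
(no output)
```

View pics/m1.png

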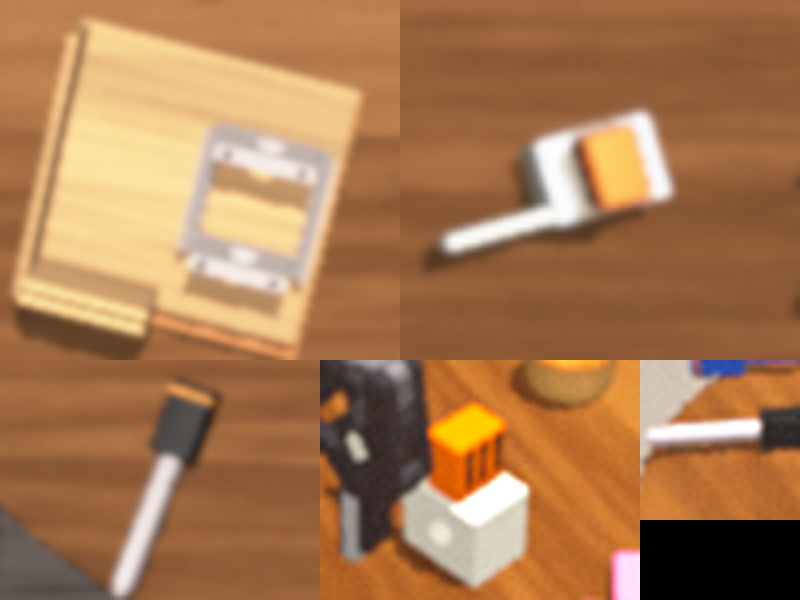

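The crops confirm it. The true pusher has a white block, orange grip and a hole visible at side (329,332), and the true rod has a black handle, orange band and steel shaft. Next I'll compute poses.

```bash
cat > h.py <<'E'
import numpy as np, cv2
from station import env, eyes
np.set_printoptions(precision=4,suppress=True)
P={n:eyes.camera_params(n) for n in('side','top')}
def ray(n,px):
    p=P[n]; d=p['T'][:3,:3]@[(px[0]-p['cx'])/p['fx'],(px[1]-p['cy'])/p['fy'],1]; return p['T'][:3,3],d
def plane(n,px,z):
    o,d=ray(n,px); return o+d*(z-o[2])/d[2]
def tri(t,s):
    (a,u),(b,v)=ray('top',t),ray('side',s)
    k=np.linalg.lstsq(np.c_[u,-v],b-a,rcond=None)[0]; p,q=a+u*k[0],b+v*k[1]
    return (p+q)/2,np.linalg.norm(p-q)
def proj(n,X):
    p=P[n]; c=np.linalg.inv(p['T'])@np.r_[X,1]; return np.array([p['fx']*c[0]/c[2]+p['cx'],p['fy']*c[1]/c[2]+p['cy']])
def orange(n,im,box):
    x,y,w,h=box; hs=cv2.cvtColor(im[y:y+h,x:x+w],cv2.COLOR_RGB2HSV)
    m=cv2.inRange(hs,(5,190,190),(22,255,255)); return m
def yaw(q):
    from scipy.spatial.transform import Rotation as R
    return R.from_quat(q).as_matrix()
E
python3 - <<'E'
from h import *
t=cv2.imread('pics/top0.png')[:,:,::-1].copy()
m=orange('top',t,(430,255,35,35)); r=cv2.minAreaRect(cv2.findNonZero(m)); print('grip rect',r, cv2.boxPoints(r)+[430,255])
g=np.array([[441,267],[451.4,264.4],[456,280],[445.4,282]])
print([plane('top',p,.093) for p in g])
for a,b in ((g.mean(0),(337,308)),):print('grip top',tri(a,b))
print('white block right/top edge corners z=.05',[plane('top',p,.05) for p in((453.2,262),(459.4,278.6),(430.5,269.5))])
print('paddle tip top z.053',plane('top',(414,289),.053))
# rod: crop /4
f=lambda x,y:(160+x/4,248+(y-360)/4)
for nm,p,z in(('tip',f(120,592),.015),('shaft start',f(172,455),.015),('h bl',f(153,448),.03),('h br',f(195,462),.03),('h tl',f(172,382),.03),('h tr',f(216,392),.03)): print(nm,p,plane('top',p,z))
print('tip tri',tri(f(120,592),(215+8/4,205+(436-360)/4)), 'shoulder',tri(f(174,452),(215+(762-640)/4,205+(431-360)/4)))
b=lambda x,y:(258+x/4,182+y/4)
for nm,p,z in(('UR',b(360,95),.111),('UL',b(88,22),.111),('LR',b(297,352),.035)): print(nm,plane('top',p,z))
E
```

```text
Traceback (most recent call last):
cv2.error: OpenCV(4.12.0) /io/opencv/modules/imgproc/src/convhull.cpp:143: error: (-215:Assertion failed) total >= 0 && (depth == CV_32F || depth == CV_32S) in function 'convexHull'
```

```bash
sed -i 's/(5,190,190)/(5,150,170)/' h.py
python3 - <<'E'
from h import *
t=cv2.imread('pics/top0.png')[:,:,::-1].copy()
print(t[273,449],cv2.cvtColor(t[273:274,449:450],cv2.COLOR_RGB2HSV))
m=orange('top',t,(430,255,35,35)); n=cv2.findNonZero(m)
if n is not None: r=cv2.minAreaRect(n); print('grip rect',r, cv2.boxPoints(r)+[430,255])
g=np.array([[441,267],[451.4,264.4],[456,280],[445.4,282]])
print([plane('top',p,.093) for p in g])
for a,b in ((g.mean(0),(337,308)),):print('grip top',tri(a,b))
print('white block right/top edge corners z=.05',[plane('top',p,.05) for p in((453.2,262),(459.4,278.6),(430.5,269.5))])
print('paddle tip top z.053',plane('top',(414,289),.053))
f=lambda x,y:(160+x/4,248+(y-360)/4)
for nm,p,z in(('tip',f(120,592),.015),('shaft start',f(172,455),.015),('h bl',f(153,448),.03),('h br',f(195,462),.03),('h tl',f(172,382),.03),('h tr',f(216,392),.03)): print(nm,p,plane('top',p,z))
print('tip tri',tri(f(120,592),(215+8/4,205+(436-360)/4)), 'shoulder',tri(f(174,452),(215+(762-640)/4,205+(431-360)/4)))
b=lambda x,y:(258+x/4,182+y/4)
for nm,p,z in(('UR',b(360,95),.111),('UL',b(88,22),.111),('LR',b(297,352),.035)): print(nm,plane('top',p,z))
E
```

```text
[252 202  96] [[[ 20 158 252]]]
grip rect ((23.122642517089844, 17.179244995117188), (14.697578430175781, 21.56560516357422), 74.05460357666016) [[440.7359 268.0755]
 [461.4717 262.1509]
 [465.5094 276.283 ]
 [444.7736 282.2075]]
[array([ 0.4466, -0.3545,  0.093 ]), array([ 0.4539, -0.3808,  0.093 ]), array([ 0.4146, -0.3925,  0.093 ]), array([ 0.4089, -0.3657,  0.093 ])]
grip top (array([ 0.4308, -0.374 ,  0.089 ]), np.float64(0.000746666555289257))
white block right/top edge corners z=.05 [array([ 0.4626, -0.3945,  0.05  ]), array([ 0.4197, -0.4107,  0.05  ]), array([ 0.4416, -0.3353,  0.05  ])]
paddle tip top z.053 [ 0.3899 -0.2923  0.053 ]
tip (190.0, 306.0) [0.3312 0.2961 0.015 ]
shaft start (203.0, 271.75) [0.4227 0.2656 0.015 ]
h bl (198.25, 270.0) [0.4266 0.2753 0.03  ]
h br (208.75, 273.5) [0.418  0.2471 0.03  ]
h tl (203.0, 253.5) [0.4706 0.2647 0.03  ]
h tr (214.0, 256.0) [0.4646 0.2352 0.03  ]
tip tri (array([0.3301, 0.2959, 0.0172]), np.float64(0.002275610701085492)) shoulder (array([0.4233, 0.2651, 0.0141]), np.float64(0.003098608870081138))
UR [ 0.5954 -0.1147  0.111 ]
UL [0.6383 0.0592 0.111 ]
LR [ 0.4348 -0.0792  0.035 ]
```

Call:
play_rows:
  commands: [0,0,0,1.08,3.4,-1.6,0,0,3.4,-1.6,0,0,3.4,-1.6,0,0,3.4,-1.6,0,0]
  grip: 1

```text
clock: 0.52
tcp_pos: [0.351, -0.448, 0.2387]
orientation: [0.989, 0.147, -0.0, -0.0]
ft_force: [0.1, 0.8, -0.4]
grip_width: 0.0854
gripper_force: 0.0
```

Call:
play_rows:
  commands: [3.3,-1.6,1,0,3.3,-1.6,1,0,3.3,-1.67,1,0,0,0,2,0,0,0,1,0]

```text
clock: 0.93
tcp_pos: [0.4316, -0.3714, 0.1769]
orientation: [0.989, 0.15, -0.001, -0.001]
ft_force: [-0.6, 0.1, -0.3]
grip_width: 0.0851
gripper_force: 0.0
```

Run:
```python
from h import *
im=eyes.camera('side'); cv2.imwrite('pics/s1.png',im[:,:,::-1])
M=np.zeros((600,800,3),np.uint8)
M[:300,:800]=cv2.resize(im[175:295,210:530],(800,300),interpolation=cv2.INTER_CUBIC)[:,:,::-1]
im=eyes.camera('top'); cv2.imwrite('pics/t1.png',im[:,:,::-1])
M[300:600,:400]=cv2.resize(im[230:320,400:520],(400,300),interpolation=cv2.INTER_CUBIC)[:,:,::-1]
sd=cv2.imread('pics/s1.png')
M[300:600,400:800]=cv2.resize(sd[200:275,275:375],(400,300),interpolation=cv2.INTER_CUBIC)
cv2.imwrite('pics/m2.png',M)
s=env.read_state();print(s['clock'],s['tcp_pos'],yaw(s['orientation']))
```

```text
1.0333 [ 0.4294 -0.3725  0.1762] [[ 0.9561  0.2929 -0.0041]
 [ 0.2929 -0.9561  0.0036]
 [-0.0029 -0.0047 -1.    ]]
```

View pics/m2.png

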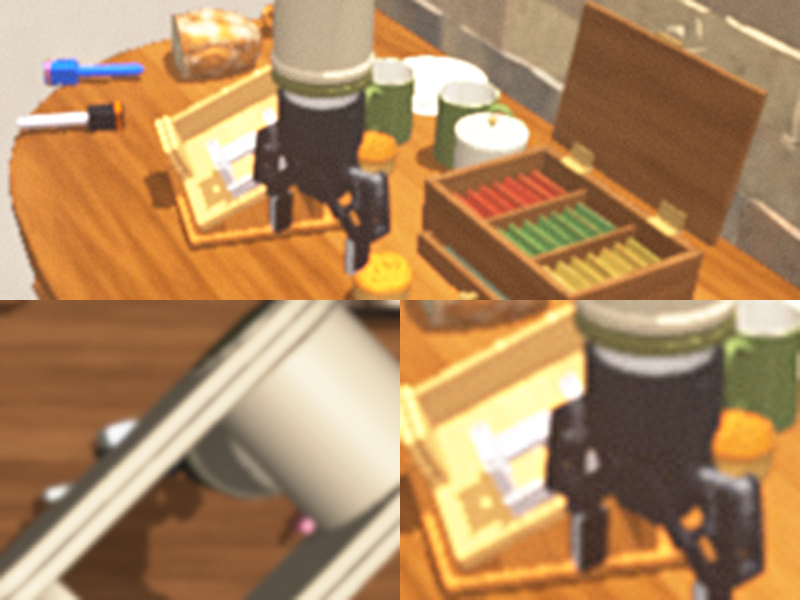

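The side view shows the gripper blocking part of the bed. The rod's handle is at about side (251,221), and the lower bracket is visible at about (297,240). I'll lower onto the pusher grip.

Call:
play_rows:
  commands: [0.1,0.1,3,0,0,0,3,0,0,0,2.5,0,0,0,1.6,0,0,0,1,0]

```text
clock: 1.45
tcp_pos: [0.4302, -0.3749, 0.0664]
orientation: [0.989, 0.147, -0.001, -0.001]
ft_force: [0.2, 0.4, -0.8]
grip_width: 0.0857
gripper_force: 0.0
```

Call:
play_rows:
  commands: [0,0,0,0,0,0,0,0,0,0,0,0,0,0,0,0,0,0,0,0]
  grip: 0
  grip_force: 40

```text
clock: 1.87
tcp_pos: [0.4328, -0.3753, 0.07]
orientation: [0.989, 0.148, 0.001, 0.001]
ft_force: [-0.5, 0.2, -0.3]
grip_width: 0.0274
gripper_force: 46.6
```

Call:
play_rows:
  commands: [0,0,0,0,0,0,-2,0,0,0,-3,0,0,0,-4,0,0,0,-4,0]

```text
clock: 2.28
tcp_pos: [0.4312, -0.3734, 0.1984]
orientation: [0.989, 0.148, -0.001, -0.001]
ft_force: [-0.2, -1.4, -1.1]
grip_width: 0.0273
gripper_force: 46.4
```

Call:
play_rows:
  commands: [0,0,-1.2,1.01,0,0,-1.2,1.01,0,0,-1.2,1.01,0,0,-1.2,1.01,0,0,-1.2,1.01]

```text
clock: 2.7
tcp_pos: [0.432, -0.3742, 0.2588]
orientation: [0.993, -0.118, -0.0, -0.0]
ft_force: [-0.3, 0.6, -3.0]
grip_width: 0.0273
gripper_force: 46.4
```

Call:
play_rows:
  commands: [3,0,0,0,3,0,0,0,3,0,0,0,3,0,0,0,0,0,0,0]

```text
clock: 3.12
tcp_pos: [0.5524, -0.4016, 0.255]
orientation: [0.993, -0.115, -0.001, -0.001]
ft_force: [-0.3, 0.8, -4.1]
grip_width: 0.0277
gripper_force: 46.0
```

Run:
```python
from h import *
sd=eyes.camera('side'); cv2.imwrite('pics/s2.png',sd[:,:,::-1])
t=eyes.camera('top'); cv2.imwrite('pics/t2.png',t[:,:,::-1])
M=np.zeros((600,800,3),np.uint8)
M[:300,:400]=cv2.resize(sd[195:285,265:385],(400,300),interpolation=cv2.INTER_CUBIC)[:,:,::-1]   # /3.333
M[:300,400:800]=cv2.resize(sd[180:300,300:460],(400,300),interpolation=cv2.INTER_CUBIC)[:,:,::-1] #/2.5
M[300:600,:400]=cv2.resize(t[180:280,255:388],(400,300),interpolation=cv2.INTER_CUBIC)[:,:,::-1] #/3
M[300:600,400:800]=cv2.resize(t[195:245,295:362],(400,300),interpolation=cv2.INTER_CUBIC)[:,:,::-1] #/6
cv2.imwrite('pics/m3.png',M)
s=env.read_state();print(s['clock'],s['tcp_pos'],yaw(s['orientation']))
```

```text
3.2167 [ 0.5493 -0.4016  0.2563] [[ 0.9735 -0.2289 -0.0024]
 [-0.2289 -0.9735  0.0018]
 [-0.0028 -0.0012 -1.    ]]
```

View pics/m3.png

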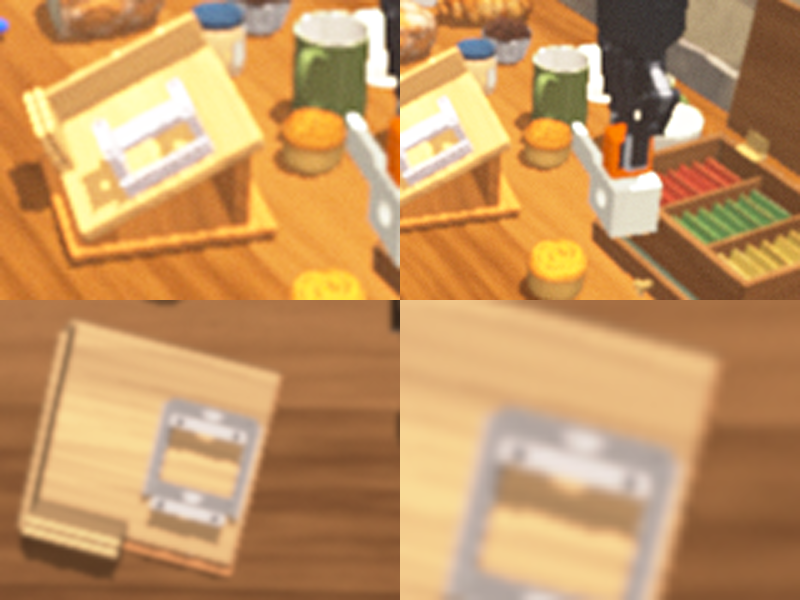

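The picture shows the pusher held upright at side (555,262 region), and the bed fully visible: UR corner at side (343.6,236.1) / top (348.6,204.7), LR corner at side (291.4,265.8) / top (332.5,271.4).

```bash
cat >> h.py <<'E'
def bed(o,yw):
    c,s=np.cos(np.radians(yw)),np.sin(np.radians(yw)); C,S=np.cos(np.radians(25)),np.sin(np.radians(25))
    R=np.array([[c*C,-s,-c*S],[s*C,c,-s*S],[S,0,C]]); return R,np.array(o)
E
python3 - <<'E'
from h import *
print('UR',tri((348.6,204.7),(343.6,236.1)),plane('top',(348.6,204.7),.111))
print('LR',tri((332.5,271.4),(291.4,265.8)),plane('top',(332.5,271.4),.035))
R,o=bed((.530,-.052,.075),-13.3)
for nm,X in(('UR',(85,-47,0)),('LR',(-95,-47,0)),('UL wall in',(85,131,0)),('ubrTopL out',(43,32,45)),('ubrTopR out',(43,-32,45)),('ubrTopR in',(33,-32,45)),('lbrTopL out',(-43,32,45)),('lbrTopR out',(-43,-32,45)),('lip UL',(43,43,21)),('lip UR',(43,-43,21)),('kg',(-95,133,50))):
    w=o+R@np.array(X)/1000; t=proj('top',w); s=proj('side',w)
    print(nm,w,'top',t,'m3',(t-[255,180])*3+[0,300],(t-[295,195])*6+[400,300],'side m3',(s-[265,195])/.3)
# pusher held: grip seen? bottom etc in side m3 right
E
```

```text
UR (array([ 0.5969, -0.1156,  0.1095]), np.float64(0.003159147644051041)) [ 0.5981 -0.1162  0.111 ]
LR (array([ 0.4361, -0.0819,  0.034 ]), np.float64(0.010620291891966416)) [ 0.4311 -0.0799  0.035 ]
UR [ 0.5942 -0.1155  0.1109] top [348.2704 206.2534] m3 [279.8111 378.7603] [719.6223 367.5206] side m3 [261.0001 135.9748]
LR [ 0.4354 -0.0779  0.0349] top [331.7856 269.7667] m3 [230.3568 569.3002] [620.7136 748.6005] side m3 [ 79.307  233.7213]
UL wall in [0.6351 0.0578 0.1109] top [280.5375 188.7508] m3 [ 76.6126 326.2524] [313.2252 262.5047] side m3 [208.9325  46.9627]
ubrTopL out [ 0.5568 -0.0254  0.134 ] top [312.2031 218.9027] m3 [171.6092 416.708 ] [503.2183 443.4159] side m3 [175.6921  78.787 ]
ubrTopR out [ 0.5421 -0.0877  0.134 ] top [337.0582 225.3534] m3 [246.1747 436.0601] [652.3494 482.1202] side m3 [193.224  112.2986]
ubrTopR in [ 0.5332 -0.0856  0.1297] top [336.1154 229.0395] m3 [243.3462 447.1185] [646.6924 504.237 ] side m3 [183.0278 117.7999]
lbrTopL out [ 0.4809 -0.0075  0.0976] top [304.7062 250.1589] m3 [149.1186 510.4768] [458.2373 630.9537] side m3 [ 91.5729 124.2676]
lbrTopR out [ 0.4662 -0.0698  0.0976] top [329.0847 256.5274] m3 [222.254  529.5822] [604.5081 669.1643] side m3 [105.7134 159.5145]
lip UL [ 0.5692 -0.0171  0.1122] top [309.2258 215.0453] m3 [162.6774 405.1358] [485.3548 420.2717] side m3 [183.6853  93.224 ]
lip UR [ 0.5494 -0.1008  0.1122] top [342.1251 223.5785] m3 [261.3753 430.7355] [682.7506 471.471 ] side m3 [207.6089 138.9081]
kg [0.4562 0.1021 0.0802] top [261.9926 259.2445] m3 [ 20.9777 537.7335] [201.9555 685.467 ] side m3 [21.1296 95.8055]
```

Call:
play_rows:
  commands: [-1.05,-3.36,-0.3,0,-1.05,-3.36,-0.3,0,-1.05,-3.36,-0.3,0,-1.05,-3.36,0,0,-1.05,-3.36,0,0]
  grip_force: 30

```text
clock: 3.63
tcp_pos: [0.5352, -0.2253, 0.2682]
orientation: [0.993, -0.116, 0.001, 0.0]
ft_force: [0.5, -0.6, -2.0]
grip_width: 0.0274
gripper_force: 46.0
```

Call:
play_rows:
  commands: [-1.05,-3.36,0,0,-1.05,-3.36,0,0,-1.05,-3.36,0,0,-1.05,-3.36,0,0,-1.05,-3.36,0,0]

```text
clock: 4.05
tcp_pos: [0.5227, -0.0497, 0.268]
orientation: [0.993, -0.116, 0.001, 0.0]
ft_force: [0.6, -0.4, -2.5]
grip_width: 0.0276
gripper_force: 46.0
```

Call:
play_rows:
  commands: [0,0,1,0,0,0,1,0,0,0,1,0,0,0,1,0,0,0,0,0]

```text
clock: 4.47
tcp_pos: [0.5223, -0.0519, 0.224]
orientation: [0.993, -0.117, -0.002, -0.0]
ft_force: [-1.6, 0.7, -3.1]
grip_width: 0.0278
gripper_force: 46.0
```

Run:
```python
from h import *
sd=eyes.camera('side'); t=eyes.camera('top')
M=np.zeros((600,800,3),np.uint8)
M[:,:480]=cv2.resize(sd[155:280,265:365],(480,600),interpolation=cv2.INTER_CUBIC)[:,:,::-1]   # x4.8
M[:300,480:800]=cv2.resize(t[180:280,265:372],(320,300),interpolation=cv2.INTER_CUBIC)[:,:,::-1] #/3
cv2.imwrite('pics/m4.png',M)
s=env.read_state();print(s['clock'],s['tcp_pos'],s['ft_force'])
R,o=bed((.532,-.0525,.075),-13.3)
tc=s['tcp_pos']; Rz=np.array([[.973,.23,0],[-.23,.973,0],[0,0,1]])
for nm,X in(('pusher rear bot',(-22,-30,0)),('rear bot+x',(22,-30,0)),('paddle tip',(-20,90,53)),('top',(22,-30,50))):
    w=tc+Rz@np.array([X[0],X[1],X[2]-67.])/1000; print(nm,w,(proj('side',w)-[265,155])*4.8)
for nm,X in(('ubrTopR in',(33,-32,45)),('ubr TopL out',(43,32,45)),('lbrTopR out',(-43,-32,45)),('UR',(85,-47,0)),('LR',(-95,-47,0))): print(nm,(proj('side',o+R@np.array(X)/1000)-[265,155])*4.8)
```

```text
4.5667 [ 0.5234 -0.0519  0.2263] [-0.3875  0.1484 -2.5152]
pusher rear bot [ 0.4951 -0.0761  0.1593] [198.6279 325.1795]
rear bot+x [ 0.5379 -0.0862  0.1593] [270.9817 316.7652]
paddle tip [0.5246 0.0402 0.2123] [158.9832 161.3814]
top [ 0.5379 -0.0862  0.2093] [271.1912 240.9369]
ubrTopR in [266.907  361.2517]
ubr TopL out [256.2189 305.1028]
lbrTopR out [155.5986 421.3048]
UR [379.1323 387.419 ]
LR [117.5511 528.1369]
```

View pics/m4.png

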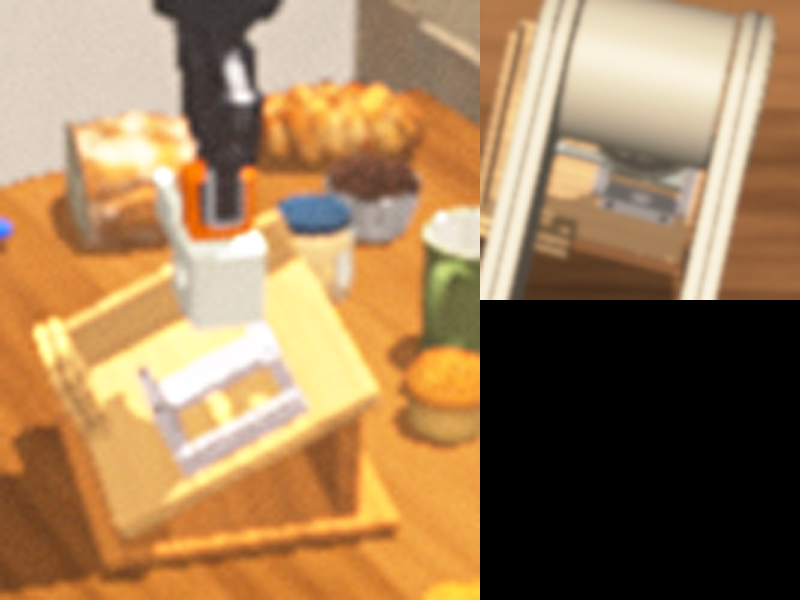

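Observed pusher bottom edge is at (190,325) to (264,315) in the crop, about 3 mm downhill of the prediction, and the bed's UR corner matches. I'll shift uphill, touch the upper bracket's top with the uphill bottom edge, and pivot the pusher there to the slope angle.

Call:
play_rows:
  commands: [0.5,-0.15,0,0,0,0,1,0,0,0,1,0,0,0,0.2,0,0,0,0,0]
  grip_force: 25

```text
clock: 4.98
tcp_pos: [0.5282, -0.0505, 0.2034]
orientation: [0.993, -0.116, -0.002, -0.0]
ft_force: [-0.5, 0.1, -2.9]
grip_width: 0.0274
gripper_force: 46.0
```

Call:
play_rows:
  commands: [0,0,0.3,0,0,0,0.3,0,0,0,0.2,0,0,0,0,0,0,0,0,0]

```text
clock: 5.4
tcp_pos: [0.5304, -0.0505, 0.2022]
orientation: [0.993, -0.116, 0.002, -0.0]
ft_force: [-12.3, 3.3, 24.0]
grip_width: 0.0274
gripper_force: 49.9
```

Call:
play_rows:
  commands: [-0.65,0,0.1,0,-0.65,0,0.2,0,-0.62,0,0.3,0,0,0,0,0,0,0,0,0]

```text
clock: 5.82
tcp_pos: [0.5097, -0.046, 0.1904]
orientation: [0.993, -0.116, -0.001, -0.0]
ft_force: [0.1, 0.1, -2.5]
grip_width: 0.0276
gripper_force: 46.1
```

Call:
play_rows:
  commands: [-0.6,0,0.38,0,-0.55,0,0.44,0,0,0,0,0,0,0,0,0,0,0,0,0]

```text
clock: 6.23
tcp_pos: [0.4993, -0.0436, 0.183]
orientation: [0.993, -0.116, -0.0, -0.0]
ft_force: [-0.5, 0.6, -2.5]
grip_width: 0.0276
gripper_force: 46.1
```

Run:
```python
from h import *
sd=eyes.camera('side'); cv2.imwrite('pics/s5.png',sd[:,:,::-1])
cv2.imwrite('pics/m5.png',cv2.resize(sd[155:280,265:365],(480,600),interpolation=cv2.INTER_CUBIC)[:,:,::-1])
s=env.read_state();print(s['clock'],s['tcp_pos'],s['ft_force'])
```

```text
6.2833 [ 0.4995 -0.0436  0.1833] [ 0.4878 -0.1983 -2.0131]
```

View pics/m5.png

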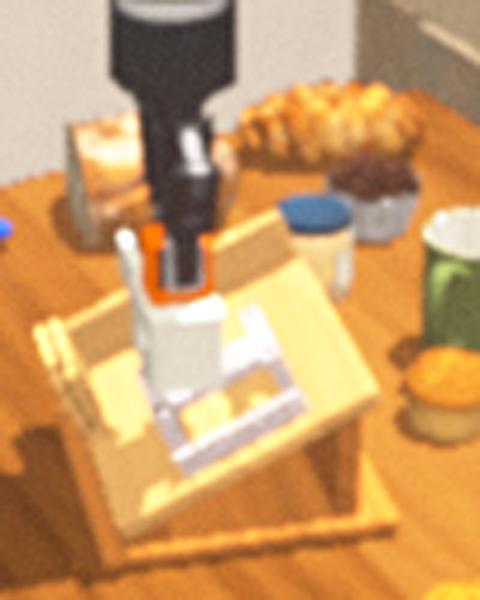

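The pusher slid off the bracket top and stays nearly upright, held above the gap (bottom edge at crop (150,395) to (218,385)). I'll lower it part-way into the channel and tip it against the lower bracket, where the lever is longer.

Call:
play_rows:
  commands: [0,0,-1,0,1,0.1,0,0,1,0,0,0,0,0,1,0,0,0,0.5,0]
  grip_force: 20

```text
clock: 6.7
tcp_pos: [0.5187, -0.0492, 0.1777]
orientation: [0.993, -0.116, 0.0, -0.0]
ft_force: [0.4, -0.3, -3.3]
grip_width: 0.0275
gripper_force: 46.2
```

Call:
play_rows:
  commands: [0,0,0.5,0,0,0,0.5,0,0,0,0.5,0,0,0,0.5,0,0,0,0,0]

```text
clock: 7.12
tcp_pos: [0.5176, -0.049, 0.1566]
orientation: [0.993, -0.116, -0.001, -0.0]
ft_force: [-1.2, 0.2, -2.0]
grip_width: 0.0272
gripper_force: 46.2
```

Call:
play_rows:
  commands: [-0.4,0,0,0,-0.4,0,0,0,-0.4,0,0,0,0,0,0,0,0,0,0,0]

```text
clock: 7.53
tcp_pos: [0.508, -0.0465, 0.1594]
orientation: [0.993, -0.116, 0.002, 0.0]
ft_force: [4.9, -0.8, -0.4]
grip_width: 0.0272
gripper_force: 46.2
```

Call:
play_rows:
  commands: [-0.4,0,0.1,0,-0.4,0,0.2,0,-0.2,0,0.2,0,0,0,0,0,0,0,0,0]

```text
clock: 7.95
tcp_pos: [0.5, -0.0447, 0.1562]
orientation: [0.993, -0.116, 0.004, 0.0]
ft_force: [6.8, -1.0, 7.3]
grip_width: 0.0273
gripper_force: 48.2
```

Call:
play_rows:
  commands: [-0.4,0,0,0,-0.4,0,0.1,0,0,0,0.3,0,0,0,0.3,0,0,0,0,0]

```text
clock: 8.37
tcp_pos: [0.4918, -0.0428, 0.1485]
orientation: [0.993, -0.116, 0.003, 0.0]
ft_force: [5.1, -1.2, 5.9]
grip_width: 0.0273
gripper_force: 48.9
```

Run:
```python
from h import *
sd=eyes.camera('side'); cv2.imwrite('pics/s6.png',sd[:,:,::-1])
cv2.imwrite('pics/m6.png',cv2.resize(sd[165:265,275:355],(640,600),interpolation=cv2.INTER_CUBIC)[:600,:,::-1])
s=env.read_state();print(s['clock'],s['tcp_pos'],s['ft_force'])
```

```text
8.4167 [ 0.4918 -0.0428  0.1485] [ 7.654  -0.5412  4.0168]
```

View pics/m6.png

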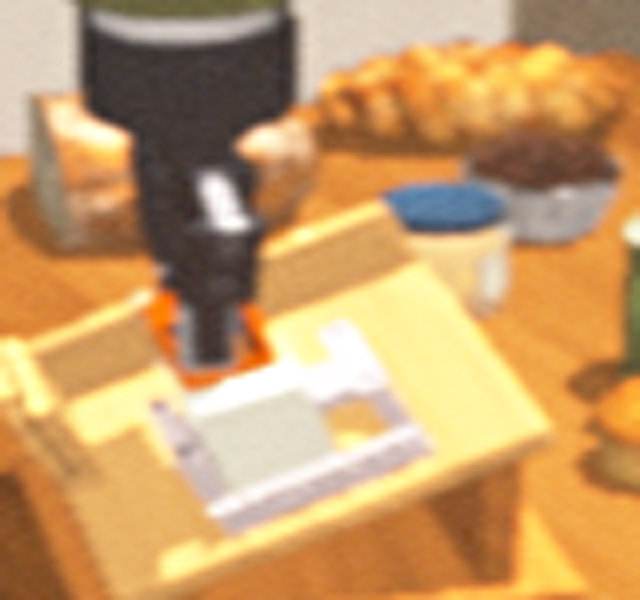

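The picture shows the pusher tilted to the slope and in the channel, against the lower bracket at crop (210,470). It stands slightly above the bed, so I'll press it in square to the bed.

Call:
play_rows:
  commands: [0.25,0,0.4,0,0.25,0,0.4,0,0.25,0,0.4,0,0,0,0,0,0,0,0,0]

```text
clock: 8.83
tcp_pos: [0.4967, -0.0438, 0.1366]
orientation: [0.993, -0.116, -0.0, -0.0]
ft_force: [-11.5, 3.6, 26.5]
grip_width: 0.0274
gripper_force: 53.7
```

Call:
play_rows:
  commands: [0.2,0,0.3,0,0.2,0,0.3,0,0,0,0,0,0,0,0,0,0,0,0,0]

```text
clock: 9.25
tcp_pos: [0.5, -0.0445, 0.1333]
orientation: [0.993, -0.116, -0.001, -0.0]
ft_force: [-29.3, 6.5, 54.5]
grip_width: 0.0277
gripper_force: 63.4
```

Call:
play_rows:
  commands: [-0.2,0,-0.4,0,0,0,-0.1,0,0,0,0,0,0,0,0,0,0,0,0,0]

```text
clock: 9.67
tcp_pos: [0.4994, -0.0446, 0.1334]
orientation: [0.993, -0.116, 0.001, -0.0]
ft_force: [2.5, -0.5, 9.3]
grip_width: 0.0275
gripper_force: 57.3
```

Call:
play_rows:
  commands: [0,0,0,0,0,0,0,0,0,0,0,0,0,0,-1,0,0,0,-3,0]
  grip: 0.8

```text
clock: 10.08
tcp_pos: [0.4947, -0.0437, 0.1683]
orientation: [0.993, -0.116, -0.005, -0.0]
ft_force: [-0.8, 0.5, -0.7]
grip_width: 0.0684
gripper_force: 0.0
```

Call:
play_rows:
  commands: [0,0,-4,0,0,0,-4,0,-2,-3.5,0,0,-2,-3.5,0,0,-2,-3.5,0,0]

```text
clock: 10.5
tcp_pos: [0.4641, 0.0722, 0.2546]
orientation: [0.993, -0.117, 0.001, -0.0]
ft_force: [0.5, -0.5, -1.2]
grip_width: 0.0684
gripper_force: 0.0
```

Run:
```python
from h import *
sd=eyes.camera('side'); cv2.imwrite('pics/s7.png',sd[:,:,::-1])
t=eyes.camera('top'); cv2.imwrite('pics/t7.png',t[:,:,::-1])
M=np.zeros((600,800,3),np.uint8)
M[:,:480]=cv2.resize(sd[180:280,275:355],(480,600),interpolation=cv2.INTER_CUBIC)[:,:,::-1] #x6
M[:320,480:800]=cv2.resize(t[190:270,270:350],(320,320),interpolation=cv2.INTER_CUBIC)[:,:,::-1] #4
M[320:600,480:800]=cv2.resize(t[240:310,160:240],(320,280),interpolation=cv2.INTER_CUBIC)[:,:,::-1] #4
cv2.imwrite('pics/m7.png',M)
s=env.read_state();print(s['clock'],s['tcp_pos'],s['ft_force'])
R,o=bed((.532,-.0525,.075),-13.3)
for nm,X in(('bn',(22,-30,50)),('b',(-22,-30,50)),('grip t',(0,0,93)),('gripbr',(20,-14,93)),('padend',(-16,90,53)),('ubrTR',(43,-32,45)),('ubrTL',(43,32,45)),('UR',(85,-47,0)),('lbrTR',(-43,-32,45))):
    w=o+R@np.array(X)/1000; print(nm,(proj('side',w)-[275,180])*6,(proj('top',w)-[270,190])*4+[480,0])
```

```text
10.6 [0.4627 0.0762 0.2538] [-0.3842  0.2464  0.5054]
bn [248.177 302.745] [737.3546 170.8428]
b [167.5504 346.2594] [721.0182 234.84  ]
grip t [156.2999 228.5538] [674.6714 213.6147]
gripbr [199.2742 221.83  ] [704.3985 189.4517]
padend [126.4103 223.2634] [538.1218 179.654 ]
ubrTR [291.983  291.6649] [749.1058 138.241 ]
ubrTL [260.2736 231.3785] [649.6976 112.4457]
UR [413.9154 334.2737] [793.9322  61.9106]
lbrTR [134.4983 376.631 ] [717.1995 262.98  ]
```

View pics/m7.png

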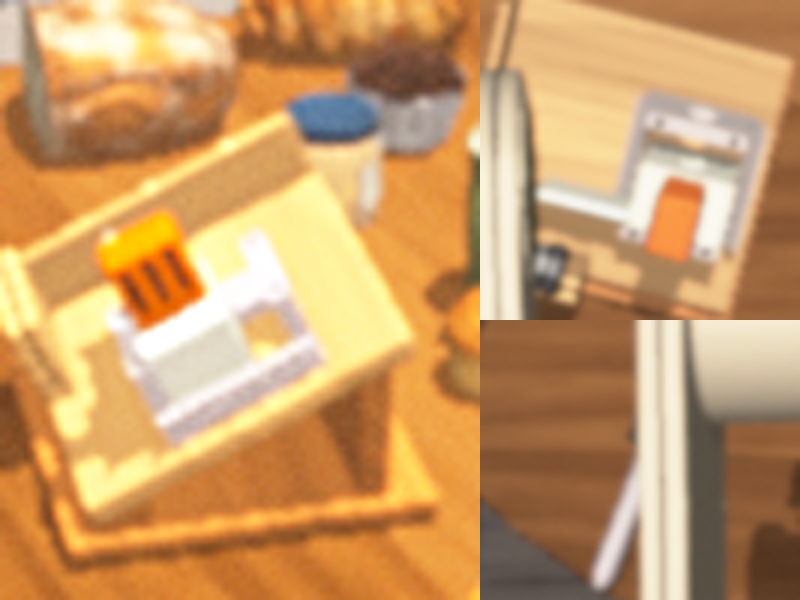

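The picture shows the pusher seated flat in the channel, with its paddle over the trough. Block top is at crop (190,340), inside the brackets. Next is the rod. I grip its handle, tip it to the slope angle on the trough floor, then thread it.

Call:
play_rows:
  commands: [0,0,0,0.82,-1.82,-3.7,0,0,-1.82,-3.7,0,0,-1.82,-3.7,0,0,-1.82,-3.7,0,0]
  grip: 0.8

```text
clock: 11.02
tcp_pos: [0.441, 0.2359, 0.2535]
orientation: [0.987, -0.159, -0.0, 0.0]
ft_force: [1.0, -0.6, 0.4]
grip_width: 0.0682
gripper_force: 0.0
```

Call:
play_rows:
  commands: [0,-1.87,3.5,0,0,0,4,0,0,0,4,0,0,0,4,0,0,0,2,0]

```text
clock: 11.43
tcp_pos: [0.4441, 0.2511, 0.0728]
orientation: [0.987, -0.158, -0.003, 0.002]
ft_force: [0.6, 0.4, -0.7]
grip_width: 0.0683
gripper_force: 0.0
```

Run:
```python
from h import *
sd=eyes.camera('side'); t=eyes.camera('top')
cv2.imwrite('pics/s8.png',sd[:,:,::-1]);cv2.imwrite('pics/t8.png',t[:,:,::-1])
s=env.read_state();print(s['clock'],s['tcp_pos'],s['ft_force'],yaw(s['orientation'])[0])
# shaft mask in side view: bright whitish; handle dark
for nm,im,(x,y,w,h) in(('side7',cv2.imread('pics/s7.png'),(205,205,60,40)),('top0',cv2.imread('pics/top0.png'),(180,245,45,65))):
    c=cv2.cvtColor(im[y:y+h,x:x+w],cv2.COLOR_BGR2HSV)
    m=cv2.inRange(c,(0,0,0),(180,255,75)); k=cv2.connectedComponentsWithStats(m)
    for st,ce in zip(k[2][1:],k[3][1:]):
        if st[4]>30: print(nm,'dark',st+[x,y,0,0,0],ce+[x,y])
```

```text
11.5333 [0.4435 0.2507 0.0732] [-0.9802  0.3267 -0.6229] [ 0.9498 -0.3126 -0.0091]
side7 dark [246 217  10  10  79] [250.2405 221.7595]
top0 dark [206 261   7  13  38] [208.9474 266.8421]
```

Call:
play_rows:
  commands: [0.05,-0.6,2,0,0,0,2,0,0,0,1.3,0,0,0,0.6,0,0,0,0,0]

```text
clock: 11.95
tcp_pos: [0.4499, 0.258, 0.0195]
orientation: [0.987, -0.158, -0.0, 0.0]
ft_force: [0.5, -0.7, -0.4]
grip_width: 0.0683
gripper_force: 0.0
```

Call:
play_rows:
  commands: [0,0,0,0,0,0,0,0,0,0,0,0,0,0,0,0,0,0,0,0]
  grip: 0
  grip_force: 30

```text
clock: 12.37
tcp_pos: [0.451, 0.2587, 0.0208]
orientation: [0.987, -0.158, 0.001, -0.001]
ft_force: [-1.0, -0.0, 6.6]
grip_width: 0.0291
gripper_force: 30.5
```

Call:
play_rows:
  commands: [0,0,-2,0,0,0,-4,0,0,0,-4,0,0,0,-4,0,0,0,-4,0]

```text
clock: 12.78
tcp_pos: [0.4492, 0.258, 0.2012]
orientation: [0.987, -0.158, -0.0, -0.0]
ft_force: [1.6, -0.5, -1.0]
grip_width: 0.0291
gripper_force: 30.2
```

Call:
play_rows:
  commands: [0,3,-2,-0.82,0,3,-2,0,0,0,0,0,0,0,0,0,0,0,0,0]

```text
clock: 13.2
tcp_pos: [0.4333, 0.2006, 0.2389]
orientation: [0.993, -0.116, 0.0, -0.0]
ft_force: [-0.1, -0.6, -2.1]
grip_width: 0.0292
gripper_force: 30.4
```

Run:
```python
from h import *
sd=eyes.camera('side'); t=eyes.camera('top')
cv2.imwrite('pics/s9.png',sd[:,:,::-1]);cv2.imwrite('pics/t9.png',t[:,:,::-1])
s=env.read_state();tc=s['tcp_pos'];print(s['clock'],tc,s['ft_force'],yaw(s['orientation'])[0])
for n,im in(('side',sd),('top',t)):
    q=[proj(n,tc+np.array([dx*.973,dx*-.23,0.003])) for dx in(-.123,-.025,.025)]; print(n,q)
    a=np.min(q,0).astype(int)-20; b=np.max(q,0).astype(int)+20
    c=cv2.cvtColor(im[a[1]:b[1],a[0]:b[0]],cv2.COLOR_RGB2HSV)
    m=cv2.inRange(c,(0,0,150),(180,60,255)); k=cv2.connectedComponentsWithStats(m)
    for i,(st,ce) in enumerate(zip(k[2],k[3])):
        if i and st[4]>25:
            pts=np.argwhere(k[1]==i)[:,::-1].astype(np.float32); print(n,st[:4]+[a[0],a[1],0,0],st[4],ce+a,cv2.minAreaRect(pts))
```

```text
13.3 [0.4328 0.2009 0.2378] [-0.0199 -0.0233 -1.1824] [ 0.9732 -0.2298 -0.0021]
side [array([210.3649, 170.8221]), array([242.0626, 167.9494]), array([257.922, 166.512])]
side [190 146  87  44] 3477 [231.4976 168.0961] ((43.0, 21.5), (43.0, 86.0), 90.0)
top [array([196.4328, 316.6356]), array([208.1723, 274.8803]), array([214.0977, 253.8042])]
top [176 233  54 103] 2135 [200.2019 274.082 ] ((21.633514404296875, 52.26402282714844), (112.04824829101562, 36.716732025146484), 75.43972778320312)
```

Rod held. The trough is tight beside the paddle, so I'll tip the rod on the side wall's top, which is also sloped 25° and clear of everything. I'll approach it now.

Call:
play_rows:
  commands: [3.06,1.48,0,0,3.06,1.48,0,0,3.06,1.48,0,0,3.06,1.48,0,0,3.06,1.48,0,0]

```text
clock: 13.72
tcp_pos: [0.5659, 0.093, 0.2372]
orientation: [0.993, -0.115, -0.001, 0.0]
ft_force: [-0.1, 1.6, -1.2]
grip_width: 0.0295
gripper_force: 30.4
```

Call:
play_rows:
  commands: [3.06,1.48,0,0,0,0,2,0,0,0,2,0,0,0,2,0,0,0,0,0]

```text
clock: 14.13
tcp_pos: [0.5883, 0.0722, 0.1719]
orientation: [0.993, -0.116, -0.005, 0.001]
ft_force: [-1.1, -0.2, -1.9]
grip_width: 0.0289
gripper_force: 30.3
```

Call:
play_rows:
  commands: [0,0,0.4,0,0,0,0.4,0,0,0,0.4,0,0,0,0,0,0,0,0,0]

```text
clock: 14.55
tcp_pos: [0.592, 0.072, 0.1678]
orientation: [0.993, -0.116, 0.0, -0.0]
ft_force: [-0.5, 0.6, -1.1]
grip_width: 0.0296
gripper_force: 30.4
```

Run:
```python
from h import *
sd=eyes.camera('side'); t=eyes.camera('top')
cv2.imwrite('pics/s10.png',sd[:,:,::-1]);cv2.imwrite('pics/t10.png',t[:,:,::-1])
s=env.read_state();tc=s['tcp_pos'];print(s['clock'],tc,s['ft_force'],s['torque'])
R,o=bed((.532,-.0525,.075),-13.3); print(R.T@(tc-o))
```

```text
14.65 [0.5921 0.0719 0.168 ] [-0.1522 -0.5101 -0.8946] [-0.0059 -0.0063  0.0125]
[0.0663 0.1349 0.0716]
```

Call:
play_rows:
  commands: [0,0,0.3,0,-0.1,0,0.3,0,-0.1,0,0.3,0,0,0,0,0,0,0,0,0]

```text
clock: 15.07
tcp_pos: [0.5908, 0.0723, 0.1604]
orientation: [0.993, -0.116, 0.002, -0.0]
ft_force: [-4.1, -0.6, 10.1]
grip_width: 0.0293
gripper_force: 32.1
```

Call:
play_rows:
  commands: [-0.15,0,0.3,0,-0.15,0,0.2,0,0,0,0,0,0,0,0,0,0,0,0,0]

```text
clock: 15.48
tcp_pos: [0.5886, 0.0729, 0.1565]
orientation: [0.993, -0.116, 0.003, -0.0]
ft_force: [-5.1, -1.3, 14.9]
grip_width: 0.0294
gripper_force: 34.3
```

Call:
play_rows:
  commands: [-0.15,0,0.3,0,-0.1,0,0.2,0,0,0,0,0,0,0,0,0,0,0,0,0]

```text
clock: 15.9
tcp_pos: [0.586, 0.0735, 0.1515]
orientation: [0.993, -0.116, 0.002, -0.0]
ft_force: [-4.6, -0.8, 16.4]
grip_width: 0.0292
gripper_force: 36.6
```

Call:
play_rows:
  commands: [0,0,0.3,0,0,0,0.2,0,0,0,0,0,0,0,0,0,0,0,0,0]

```text
clock: 16.32
tcp_pos: [0.5854, 0.0735, 0.147]
orientation: [0.993, -0.116, 0.002, -0.0]
ft_force: [-10.9, -0.8, 21.9]
grip_width: 0.0292
gripper_force: 40.8
```

Run:
```python
from h import *
sd=eyes.camera('side'); t=eyes.camera('top')
cv2.imwrite('pics/s11.png',sd[:,:,::-1]);cv2.imwrite('pics/t11.png',t[:,:,::-1])
s=env.read_state();tc=s['tcp_pos'];print(s['clock'],tc,s['ft_force'],s['torque'])
R,o=bed((.532,-.0525,.075),-13.3); print(R.T@(tc-o))
# shaft in side: where visible vs predicted for 25 deg and for 0 deg
for th in(0,15,25):
    c,q=np.cos(np.radians(th)),np.sin(np.radians(th))
    f=lambda x,z:tc+np.array([.973*(x*c-z*q),-.23*(x*c-z*q),x*q+z*c])
    print(th,'tip',proj('side',f(-.126,-.0055)),'mid',proj('side',f(-.08,-.0055)),proj('side',f(-.03,-.0055)))
d=cv2.absdiff(sd,cv2.imread('pics/s7.png')[:,:,::-1].copy()).max(2)
m=(d>50).astype(np.uint8)
for y in range(205,262,3): 
    xs=np.where(m[y,262:330])[0]+262; print(y,xs.min() if len(xs) else '',xs.max() if len(xs) else '',''.join('#' if v else '.' for v in m[y,262:330]))
```

```text
16.4167 [0.5854 0.0735 0.1469] [-11.6284  -0.3631  22.1735] [-0.2639  1.3714 -0.0191]
[0.0512 0.1349 0.0555]
0 tip [272.2438 205.9328] mid [286.76   204.3705] [302.3404 202.6938]
15 tip [274.5522 214.9808] mid [288.2763 210.0797] [303.1383 204.7723]
25 tip [277.4727 220.3704] mid [290.1642 213.4852] [303.9914 205.9839]
205 295 314 .................................####################...............
208 289 309 ...........................############...######....................
211 283 301 .....................############...####............................
214 277 295 ...............############....###..................................
217 275 313 .............########....####....................###................
220 282 310 ....................###.....................#####...................
223 272 278 ..........#######...................................................
226 273 279 ...........#######..................................................
229 274 294 ............########.......######...................................
232 271 291 .........####.......##########......................................
235 262 291 #############.........########......................................
238 262 286 ###############.........#...........................................
241 262 275 ##############......................................................
244 262 269 ########............................................................
247 263 267 .#####..............................................................
250 266 268 ....###.............................................................
253 262 269 ########............................................................
256   ....................................................................
259   ....................................................................
```

Call:
play_rows:
  commands: [0,0,0.2,0,0,0,0.2,0,0,0,0,0,0,0,0,0,0,0,0,0]

```text
clock: 16.83
tcp_pos: [0.5856, 0.0737, 0.1461]
orientation: [0.993, -0.116, 0.002, -0.0]
ft_force: [-23.9, -0.2, 42.8]
grip_width: 0.0293
gripper_force: 44.4
```

```bash
cat > ang.py <<'E'
from h import *
def shaft(name,bg,tc,x0,x1,band,show=0):
    im=eyes.camera('side'); cv2.imwrite(f'pics/{name}.png',im[:,:,::-1])
    d=cv2.absdiff(im,cv2.imread(bg)[:,:,::-1].copy()).max(2).astype(float)
    pts=[]
    for x in range(x0,x1):
        col=d[band[0]:band[1],x]; i=np.where(col>45)[0]
        if len(i): pts.append((x,band[0]+i[0]))
    pts=np.array(pts); 
    k=np.polyfit(pts[:,0],pts[:,1],1); r=pts[:,1]-np.polyval(k,pts[:,0]); g=abs(r)<1.5; k=np.polyfit(pts[g,0],pts[g,1],1)
    print('slope',k,g.sum(),len(pts))
    for th in(15,20,25,30):
        c,q=np.cos(np.radians(th)),np.sin(np.radians(th))
        f=lambda x,z:tc+np.array([.973*(x*c-z*q),-.23*(x*c-z*q),x*q+z*c])
        a,b=proj('side',f(-.126,.0025)),proj('side',f(-.03,.0025)); print(th,a,b,(b-a)[1]/(b-a)[0])
E
python3 - <<'E'
from ang import *
s=env.read_state(); print(s['tcp_pos'],s['ft_force'])
shaft('s12','pics/s7.png',s['tcp_pos'],276,298,(195,222))
E
```

```text
[0.5856 0.0737 0.1461] [-23.9469  -0.1615  42.8168]
slope [ -0.5471 366.8035] 22 22
15 [273.8174 213.0612] [302.4773 202.8344] -0.3568300598830289
20 [274.9488 215.9305] [302.6708 203.5463] -0.4467285402326326
25 [276.3495 218.6586] [302.9318 204.2323] -0.54270453452654
30 [278.0058 221.2266] [303.2581 204.8873] -0.6470386422530428
```

Shaft slope in the side view now corresponds to 25.2°, and the contact force is square to the slope, so the handle lies flush. I lift off and go to the pre-insertion pose.

Call:
play_rows:
  commands: [0,0,-2,0,0,0,-3,0,0,0,-3,0,0,0,-2.8,0,0,0,0,0]
  grip_force: 45

```text
clock: 17.3
tcp_pos: [0.5873, 0.0737, 0.2546]
orientation: [0.993, -0.116, 0.005, -0.001]
ft_force: [0.7, 0.3, 0.4]
grip_width: 0.029
gripper_force: 46.4
```

Call:
play_rows:
  commands: [2.1,2.7,0,0,2.1,2.7,0,0,2.1,2.7,0,0,2.1,2.7,0,0,2.1,2.7,0,0]

```text
clock: 17.72
tcp_pos: [0.6557, -0.0834, 0.2463]
orientation: [0.993, -0.116, -0.0, -0.0]
ft_force: [0.8, 0.1, -0.7]
grip_width: 0.029
gripper_force: 46.4
```

Call:
play_rows:
  commands: [0,0,2,0,0,0,2,0,0,0,1,0,0,0,0,0,0,0,0,0]

```text
clock: 18.13
tcp_pos: [0.6548, -0.0815, 0.1961]
orientation: [0.993, -0.116, -0.001, -0.0]
ft_force: [0.2, -0.1, -1.0]
grip_width: 0.0293
gripper_force: 46.4
```

Run:
```python
from ang import *
t=eyes.camera('top'); cv2.imwrite('pics/t13.png',t[:,:,::-1])
sd=eyes.camera('side'); cv2.imwrite('pics/s13.png',sd[:,:,::-1])
s=env.read_state();tc=s['tcp_pos'];print(s['clock'],tc,s['ft_force'])
R,o=bed((.532,-.0525,.075),-13.3); print('tcp bed',R.T@(tc-o))
for x in(-.133,-.126,-.03,.02): w=tc+R@[x,0,.0004]; print(x,proj('side',w),proj('top',w))
M=np.zeros((600,800,3),np.uint8)
M[:,:480]=cv2.resize(sd[175:275,300:380],(480,600),interpolation=cv2.INTER_CUBIC)[:,:,::-1] #x6
M[:320,480:800]=cv2.resize(t[170:250,290:370],(320,320),interpolation=cv2.INTER_CUBIC)[:,:,::-1]
cv2.imwrite('pics/m13.png',M)
d=cv2.absdiff(sd,cv2.imread('pics/s7.png')[:,:,::-1].copy()).max(2)
for y in range(190,236,2): print(y,''.join('#' if v>45 else '.' for v in d[y,305:385]))
```

```text
18.2333 [ 0.6561 -0.0816  0.1985] [ 0.0711  0.6458 -1.3834]
tcp bed [0.1677 0.0002 0.0581]
-0.133 [316.5611 221.3345] [323.3875 226.0155]
-0.126 [318.6699 220.1948] [324.0325 223.411 ]
-0.03 [347.669  204.5211] [333.0869 186.8466]
0.02 [362.8308 196.3264] [337.9625 167.1573]
190 ..............................................################..................
192 ..............................................###############...................
194 ...............................................############.....................
196 ............................................###############.....................
198 .........................................##################.....................
200 ........................................####################....................
202 ..........................................###################...................
204 ......................................####################......................
206 .................................#####################..........................
208 .................................########....####......
[... 430 characters left out ...]
....................
220 ..........##############....##..................................................
222 ...........####################.................................................
224 ..##.......###.##################...............................................
226 ...#######....####################..............................................
228 ....###.......#####################.............................................
230 ..####.............#################............................................
232 .......#.............################...........................................
234 ......................################..........................................
```

Call:
play_rows:
  commands: [1.7,0,0,0,1.7,0,0,0,0,0,1,0,0,0,1,0,0,0,0,0]

```text
clock: 18.65
tcp_pos: [0.6871, -0.0891, 0.1744]
orientation: [0.993, -0.116, -0.002, -0.0]
ft_force: [-1.2, -0.4, -1.6]
grip_width: 0.029
gripper_force: 46.4
```

Run:
```python
from ang import *
sd=eyes.camera('side'); cv2.imwrite('pics/s14.png',sd[:,:,::-1])
s=env.read_state();tc=s['tcp_pos'];print(s['clock'],tc,s['ft_force'])
R,o=bed((.532,-.0525,.075),-13.3); print('tcp bed',R.T@(tc-o))
for x in(-.132,-.08): w=tc+R@[x,0,.0004]; print(x,proj('side',w))
print('hole',proj('side',o+R@[.043,0,.025]), proj('side',o+R@[.043,0,.035]))
d=cv2.absdiff(sd,cv2.imread('pics/s7.png')[:,:,::-1].copy()).max(2)
for y in range(200,236,2): print(y,''.join('#' if v>45 else '.' for v in d[y,305:385]))
```

```text
18.7 [ 0.687  -0.0892  0.1751] [-0.7146  0.1124 -2.1559]
tcp bed [ 0.1867 -0.0001  0.0234]
-0.132 [327.3778 227.0071]
-0.08 [342.8767 218.6457]
hole [323.7301 228.5597] [322.3553 226.034 ]
200 ........................................................#############...........
202 ......................................................###############...........
204 ...................................................###################..........
206 ..................................................####################..........
208 ..................................................##.#######.#########..........
210 ..............................................#############.######..............
212 ..........................................###########..#####....................
214 .......................................############.....#.#.....................
216 ...........................#.......#############................................
218 .......................######..#############....................................
220 ...................#####################........................................
222 ...............###########.########.............................................
224 ................#################...............................................
226 .........#........################..............................................
228 ..................#################.............................................
230 ...................#################............................................
232 .....................################...........................................
234 ......................################..........................................
```

Call:
play_rows:
  commands: [-0.68,0,0.32,0,-0.68,0,0.32,0,-0.68,0,0.32,0,0,0,0,0,0,0,0,0]

```text
clock: 19.12
tcp_pos: [0.6683, -0.0848, 0.1678]
orientation: [0.993, -0.116, -0.0, -0.0]
ft_force: [1.0, 0.1, -1.3]
grip_width: 0.0293
gripper_force: 46.4
```

Call:
play_rows:
  commands: [-0.68,0,0.32,0,-0.68,0,0.32,0,0,0,0,0,0,0,0,0,0,0,0,0]

```text
clock: 19.53
tcp_pos: [0.6559, -0.082, 0.1616]
orientation: [0.993, -0.116, 0.0, -0.0]
ft_force: [-0.1, 1.2, -3.0]
grip_width: 0.0296
gripper_force: 46.3
```

Call:
play_rows:
  commands: [-0.68,0,0.32,0,-0.68,0,0.32,0,-0.68,0,0.32,0,0,0,0,0,0,0,0,0]

```text
clock: 19.95
tcp_pos: [0.6348, -0.0771, 0.151]
orientation: [0.993, -0.116, -0.001, 0.0]
ft_force: [0.6, -0.2, -1.0]
grip_width: 0.0291
gripper_force: 46.3
```

Run:
```python
from ang import *
s=env.read_state();tc=s['tcp_pos'];print(s['clock'],tc,s['ft_force'],s['torque'])
R,o=bed((.532,-.0525,.075),-13.3); print('tcp bed',R.T@(tc-o))
sd=eyes.camera('side'); cv2.imwrite('pics/s15.png',sd[:,:,::-1])
for x in(-.034,.01): print(proj('side',tc+R@[x,0,.008]))
d=cv2.absdiff(sd,cv2.imread('pics/s7.png')[:,:,::-1].copy()).max(2)
for y in range(200,250,2): print(y,''.join('#' if v>45 else '.' for v in d[y,290:370]))
```

```text
19.95 [ 0.6348 -0.0771  0.151 ] [ 0.5585 -0.2359 -0.9869] [-0.003  -0.0294 -0.0209]
tcp bed [ 0.128  -0.0003  0.0242]
[337.9958 218.564 ]
[351.1781 211.4492]
200 ....................................................##################..........
202 .....................................................#################..........
204 ......................................................###############...........
206 .....................................................################...........
208 .....................................................###########...#............
210 .....................................................###########................
212 ..................................................##############.#..............
214 ................................................###############..##.............
216 ................................................###############.####............
218 ...........................#...............#..#################..##.............
220 .........................#####.........#########################................
222 ...
[... 482 characters left out ...]
....................
234 ........................###..........################...........................
236 ......................................###############...........................
238 ...........................########...############..............................
240 ............................###........#######..................................
242 ...........................#.........#####......................................
244 ..................................####..........................................
246 ...................#..........#####.............................................
248 ............................###.................................................
```

Call:
play_rows:
  commands: [-0.68,0,0.32,0,-0.68,0,0.32,0,-0.68,0,0.32,0,0,0,0,0,0,0,0,0]

```text
clock: 20.42
tcp_pos: [0.6151, -0.0724, 0.1415]
orientation: [0.993, -0.116, -0.0, -0.0]
ft_force: [-0.2, 0.1, -1.4]
grip_width: 0.029
gripper_force: 46.3
```

Call:
play_rows:
  commands: [-0.68,0,0.32,0,-0.68,0,0.32,0,0,0,0,0,0,0,0,0,0,0,0,0]

```text
clock: 20.83
tcp_pos: [0.6026, -0.0694, 0.1356]
orientation: [0.993, -0.116, 0.0, -0.0]
ft_force: [-0.0, 0.3, -1.0]
grip_width: 0.0296
gripper_force: 46.4
```

Call:
play_rows:
  commands: [-0.68,0,0.32,0,-0.27,0,0.13,0,0,0,0,0,0,0,0,0,0,0,0,0]

```text
clock: 21.25
tcp_pos: [0.5932, -0.0671, 0.1309]
orientation: [0.993, -0.116, -0.0, -0.0]
ft_force: [0.3, -0.1, -1.0]
grip_width: 0.0289
gripper_force: 46.3
```

Call:
play_rows:
  commands: [-0.27,0,0.13,0,-0.18,0,0.085,0,0,0,0,0,0,0,0,0,0,0,0,0]

```text
clock: 21.67
tcp_pos: [0.5887, -0.0661, 0.1287]
orientation: [0.993, -0.116, -0.0, -0.0]
ft_force: [-0.2, 1.6, -1.8]
grip_width: 0.0291
gripper_force: 46.2
```

Call:
play_rows:
  commands: [-0.18,0,0.085,0,-0.18,0,0.085,0,0,0,0,0,0,0,0,0,0,0,0,0]

```text
clock: 22.08
tcp_pos: [0.5853, -0.0653, 0.1271]
orientation: [0.993, -0.116, -0.0, -0.0]
ft_force: [0.7, 2.3, -1.4]
grip_width: 0.0292
gripper_force: 46.3
```

Call:
play_rows:
  commands: [-0.18,0,0.085,0,-0.18,0,0.085,0,0,0,0,0,0,0,0,0,0,0,0,0]

```text
clock: 22.5
tcp_pos: [0.5846, -0.0652, 0.1271]
orientation: [0.993, -0.116, 0.003, 0.0]
ft_force: [9.3, -0.8, -1.2]
grip_width: 0.0292
gripper_force: 46.2
```

Run:
```python
from ang import *
s=env.read_state();tc=s['tcp_pos'];print(s['clock'],tc,s['ft_force'],s['torque'])
R,o=bed((.532,-.0525,.075),-13.3); print('tcp bed',R.T@(tc-o))
sd=eyes.camera('side'); cv2.imwrite('pics/s16.png',sd[:,:,::-1])
print('upper face',[proj('side',o+R@[.043,0,z]) for z in(.01,.025,.04)],'tip',proj('side',o+R@[-.055,0,.025]))
```

```text
22.5 [ 0.5846 -0.0652  0.1271] [ 9.3192 -0.7897 -1.1951] [-0.0537 -1.8795 -0.1898]
tcp bed [ 0.0711 -0.0003  0.0244]
upper face [array([325.7727, 232.3118]), array([323.7301, 228.5597]), array([321.6638, 224.7638])] tip [294.6391 244.2549]
```

Call:
play_rows:
  commands: [-0.18,0,0.085,0,-0.18,0,0.085,0,0,0,0,0,0,0,0,0,0,0,0,0]

```text
clock: 22.97
tcp_pos: [0.5844, -0.0652, 0.1275]
orientation: [0.993, -0.116, 0.007, 0.001]
ft_force: [21.3, -2.9, -1.7]
grip_width: 0.0293
gripper_force: 46.2
```

Run:
```python
from ang import *
s=env.read_state();tc=s['tcp_pos']
R,o=bed((.532,-.0525,.075),-13.3); print('tcp bed',R.T@(tc-o),R.T@s['ft_force'],s['torque'])
```

```text
tcp bed [ 0.071  -0.0003  0.0248] [ 18.6469   2.1133 -10.5785] [-0.4227 -3.6626 -0.2265]
```

Call:
play_rows:
  commands: [0.25,0,-0.1,0,0,0,0,0,0,0,0,0,0,0,0,0,0,0,0,0]

```text
clock: 23.38
tcp_pos: [0.5845, -0.0652, 0.1274]
orientation: [0.993, -0.116, 0.005, 0.0]
ft_force: [11.5, -0.7, -0.0]
grip_width: 0.029
gripper_force: 46.7
```

Call:
play_rows:
  commands: [0,0,0,0,0,0,0,0,0,0,0,0,0,0,0,0,0,0,-0.5,0]
  grip: 0.7

```text
clock: 23.8
tcp_pos: [0.5797, -0.0642, 0.1284]
orientation: [0.993, -0.116, -0.001, -0.0]
ft_force: [0.3, 0.3, -0.3]
grip_width: 0.0597
gripper_force: 0.0
```

Call:
play_rows:
  commands: [0,0,-2,0,0,0,-3,0,0,0,-4,0,0,0,-4,0,0,0,-3,0]

```text
clock: 24.22
tcp_pos: [0.5811, -0.0644, 0.2938]
orientation: [0.993, -0.116, 0.001, 0.0]
ft_force: [1.5, 0.6, 0.8]
grip_width: 0.0598
gripper_force: 0.0
```

Call:
play_rows:
  commands: [-2,-4,0,0,-2,-4,0,0,-2,-4,0,0,-2,-4,0,0,-2,-2,0,0]

```text
clock: 24.63
tcp_pos: [0.527, 0.1252, 0.29]
orientation: [0.993, -0.115, -0.0, -0.001]
ft_force: [0.2, 0.2, 0.2]
grip_width: 0.0598
gripper_force: 0.0
```

Run:
```python
from ang import *
sd=eyes.camera('side'); t=eyes.camera('top')
M=np.zeros((600,800,3),np.uint8)
M[:,:480]=cv2.resize(sd[180:280,275:355],(480,600),interpolation=cv2.INTER_CUBIC)[:,:,::-1]
M[:320,480:800]=cv2.resize(t[190:270,270:350],(320,320),interpolation=cv2.INTER_CUBIC)[:,:,::-1]
cv2.imwrite('pics/m17.png',M)
s=env.read_state();print(s['clock'],s['tcp_pos'],s['ft_force'],s['grip_width'])
R,o=bed((.532,-.0525,.075),-13.3)
for nm,X in(('shoulder top',(43,0,40)),('rear top',(93,0,40)),('tip',(-55,0,25))):
    w=o+R@np.array(X)/1000; print(nm,(proj('side',w)-[275,180])*6,(proj('top',w)-[270,190])*4+[480,0])
```

```text
24.7333 [0.5259 0.1258 0.2903] [ 0.7752 -0.1814  0.0095] 0.05948896154611819
shoulder top [279.9829 268.5827] [700.2434 122.9692]
rear top [369.8841 220.0406] [718.7402  48.3401]
tip [117.8344 385.5295] [668.0106 256.3747]
```

View pics/m17.png

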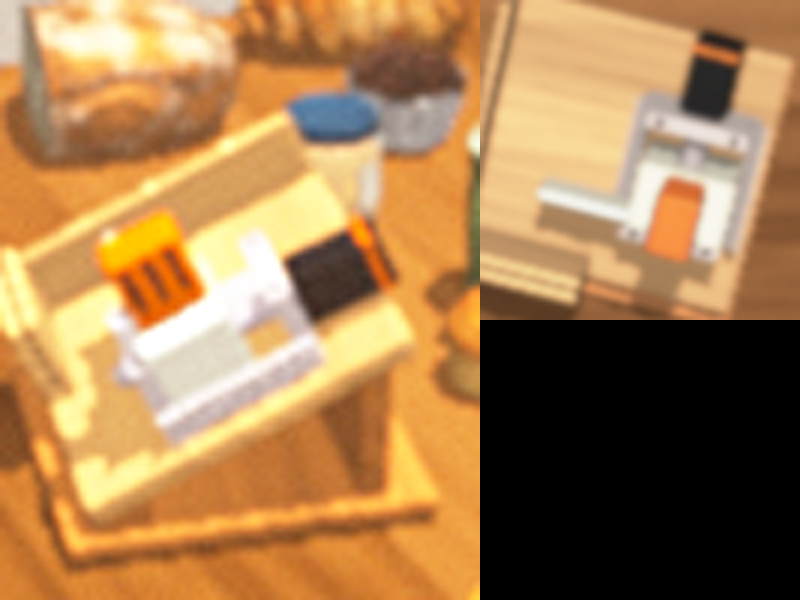

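The last picture shows the rod's handle against the upper bracket (crop (290,262) to (310,318)) and its tip out below the lower bracket at (125,368). The pusher is seated, the arm is clear and the food is where it was. Handing in.

```bash
python3 -c "
from station import workorder; print(workorder.sign_off())"
```

```text
the job is handed in; nothing more can be done
None
```

The pusher is seated in its channel with the paddle over the trough, the guide rod is threaded through with its handle home against the upper bracket, the gripper is clear, and the job was handed in at about 25 s of the 64 s allowed.

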